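# Lock and load the lacing-cord twister

### The arm

A 6-joint arm with a two-finger parallel gripper is mounted at the origin on the work surface. World frame = base frame: x ahead of the robot, y to its left, z up, the work surface at z = 0. Lengths are in m, angles in rad, forces in N, time in s.
With the tool pointing down it reaches from about 0.35 to 0.725 m from the base axis. Payload 6 kg.
Tool frame: the origin (TCP) lies midway between the tips of the shut fingers; the grasp point (between the pads) lies 19 mm behind it; z points along the fingers, x is the direction in which the jaws open and shut, and the axes are right-handed (so a half turn about z gives the same grasp; the last joint's range is limited). The gripper opens to 85 mm and grips with 20 to 120 N. Pads are 22 mm wide; open, the fingers measure 114 mm over their backs; the gripper's body (76 mm by 85 mm) begins 54 mm behind the grasp point. The pads swing forward as they close: fully open they stand 13 mm farther back than shut.
Start: joints at [1.5, 0.04, 0.085, 0, -1.615, -0.334], TCP at [0.236, 0.551, 0.231] pointing down, gripper open.
Joint ranges: [-2.56, 2.56], [-1.29, 2.01], [-1.08, 1.49], [-3.29, 1.98], [-2.81, -0.18], [-2.99, 2.99]. Speed limits (rad/s): [2.57, 2.57, 3.01, 3.14, 3.14, 3.14].

### API

Orientations are given as a unit quaternion [w, x, y, z].
In Python, from rig import r gives the robot as it stands. Calls block until the motion is done:
- r.reach(position, orientation): joint-space move of the TCP to a pose.
- r.move_straight(position, rot=None, rate=0.15, f_stop=None): straight line of the TCP; rot=None keeps the orientation; rate is the mean speed in m/s. With f_stop (N) it stops when the force on the tool has changed by that much, and returns True; else False.
- r.move_joints(angles): joint-space move.
- r.move_gripper(opening, strength=None): finger opening in m; strength is the grip in N (None keeps the last); returns when the fingers have stopped.
- r.dwell(seconds).
- r.solve_ik(position, orientation): joint angles nearest the present ones, or None.
- r.read_camera(name): name is "scene" or "side" or "wrist"; returns the picture (420x560x3 uint8, red, green, blue); there is no depth.
- r.camera_info(name): a dict with "camera_matrix" (3x3 intrinsics, pixels), "origin" and "rotation" of the camera in the world. Camera axes: x right, y up, looking along -z (the intrinsics and any distortion apply to the point x, -y, -z); pixel columns grow to the right and rows downward; lengths in m; the calibration is good to about 2 mm. A picture is of the moment at which its call begins: read the wrist's pose just before it. camera_info takes no time and is no camera call; for the wrist camera it gives the pose at the moment of the call.
A pose or a line that the arm cannot do raises r.Unreachable and nothing moves.
- r.finish_job(): hands the job in, once; it reports no verdict.
Readings, each from a call of its own:
- r.read_time_s(): time.
- r.read_joint_positions(): joint angles.
- r.read_qvel(): joint speeds.
- r.read_joint_efforts(): joint torques, N m.
- r.read_eef_pos(): TCP position.
- r.read_ee_rot(): TCP orientation.
- r.read_wrist_force(): force on the tool from outside, world axes, zero at the start.
- r.read_moment(): the same for the moment, N m.
- r.read_opening(): finger opening in m.
Only numpy, scipy, OpenCV 4.12 (cv2) and the standard library are available. Lean on these libraries where they do the work, as an engineer would, in place of code of your own. Each camera call takes 0.05 s, during which the arm holds its last target. There are 200 camera calls.

### The job

Get the hand cord twister ready for the next batch of corset lacing. First lock it: take the steel lock pin out of the wooden block, stand it in the hole on top of the lock block, turn the crank until the shaft's hidden cross-hole comes under it and the pin drops, then press the pin down fully home and leave it there. Only then put every thread spool standing on the table (not the tall cone) fully down onto a peg of its own on the carrier while that is still on its loading stand, and carry the loaded carrier as one unit by its handle over to the twister and seat it fully down on the spindle; leave the other things on the table where they are.

Things in the scene. Friction and masses are not known exactly. Their poses are not given: they have to be found in the camera images.
- twister: Hand-cranked cord twister, fixed grey casting, base plate 130 x 270 x 16 mm. Origin: on the table under the vertical spindle; own z up. Gearbox 100 x 100 mm, 112 mm high, round the origin. The line shaft (32 mm thick, axis 85 mm up) runs along own -y through the lock block (70 mm in x, 60 mm in y, centred at y = -150 mm) to the crank at y = -200 mm. Shaft and spindle are geared together.
- lock_seat (a point): Mouth of the vertical pin hole, centre, on the flat top (135 mm above the table) of the 44 mm square steel boss on the lock block. Hole 15 mm wide, 3 mm chamfer; 34 mm below the mouth it meets the shaft. The shaft's own 15 mm cross-hole goes right through it, hidden in the block: it comes under the pin twice a turn, never lined up at the start, at an unknown angle to the crank.
- spindle_seat (a point): Centre of the flat top (146 mm above the table) of the steel spindle head, 90 mm across, on the gearbox: the mouth of its socket, 21 mm wide and 34 mm deep. The carrier's flat underside rests here when seated.
- shaft_center (a point): Point on the line shaft's axis, level with crank_grip: centre of the circle on which crank_grip goes round (radius 60 mm, in the twister's own x-z plane). Half a turn of the crank, for instance its whole upper half, is sure to bring the cross-hole under the pin; once the pin has dropped in, the shaft cannot turn on.
- crank_grip (a point): On the axis of the crank's black handle, a freely revolving sleeve 20 mm thick and 80 mm long, parallel to the shaft; this point lies 50 mm out from the crank arm and the handle goes on 30 mm beyond. The crank turns either way without stops, takes about 0.1 N m and stays where it is left; at the start the handle is within 1.5 rad of straight up.
- pin: Steel lock pin, upright in the wooden block at the start, 90 g. Origin: on its axis at the shoulder under the head, z up. Head: knob 26 mm across, 28 mm high. Shank 12 mm thick, 90 mm long, last 8 mm tapered to 7 mm. Put in the boss it stands on the shaft, shoulder 56 mm above lock_seat; over the cross-hole it drops about 44 mm, onto a spring detent; a push of about 10 N sends it the last 12 mm home (shoulder on lock_seat).
- pinblock: Fixed wooden tool block, 70 mm (own x) x 160 mm (own y), 50 mm high. Origin: centre of its underside. The pin's hole is at own y = -45 mm, 15 mm wide, 44 mm deep; an awl (top 125 mm high) stands at own y = +50 mm.
- stand: Fixed loading stand: a dark disc 140 mm across, 10 mm thick, with a 60 mm wide upright socket tube. Origin: centre of its underside.
- stand_seat (a point): Centre of the flat top of the stand's socket (45 mm above the table, socket 21 mm wide, 35 mm deep), on which the carrier's underside rests.
- carrier: Loose spool carrier, about 340 g: aluminium cross, 190 mm over both arms (34 mm wide, 8 mm thick), a peg near each arm's end, a spigot below (18 mm thick, 30 mm long, tapered tip) that goes into a socket, a lifting handle in the middle. Origin: centre of the flat underside (spigot at z < 0); z up; x and y along the arms. At the start it stands on the loading stand. It may be seated at any yaw.
- carrier_grip (a point): Middle of the carrier's black lifting handle: a block 24 x 24 mm (faces square to own x and y), 50 mm high, from 75 to 125 mm above the carrier's underside, on an 18 mm stem. Loaded spools reach 64 mm above the underside.
- peg0 (a point): Foot of carrier peg 0, on the upper face of the arm, 68 mm from the centre (own +x arm). The peg is 16 mm thick and 40 mm high with a tapered top. A spool that sits fully down on this peg has its origin here.
- peg1 (a point): Foot of carrier peg 1, on the upper face of the arm, 68 mm from the centre (own +y arm). The peg is 16 mm thick and 40 mm high with a tapered top. A spool that sits fully down on this peg has its origin here.
- peg2 (a point): Foot of carrier peg 2, on the upper face of the arm, 68 mm from the centre (own -x arm). The peg is 16 mm thick and 40 mm high with a tapered top. A spool that sits fully down on this peg has its origin here.
- peg3 (a point): Foot of carrier peg 3, on the upper face of the arm, 68 mm from the centre (own -y arm). The peg is 16 mm thick and 40 mm high with a tapered top. A spool that sits fully down on this peg has its origin here.
- spool0: Spool of beige thread, 60 mm across, 56 mm high, with white rims and a bore 21 mm wide right through, 90 g; all spools are alike, 2 to 4 of them stand upright on the table. Origin: centre of its underside; own z along the bore.
- spool1: Spool of beige thread, 60 mm across, 56 mm high, with white rims and a bore 21 mm wide right through, 90 g; all spools are alike, 2 to 4 of them stand upright on the table. Origin: centre of its underside; own z along the bore.
- spool2: Spool of beige thread, 60 mm across, 56 mm high, with white rims and a bore 21 mm wide right through, 90 g; all spools are alike, 2 to 4 of them stand upright on the table. Origin: centre of its underside; own z along the bore.
- spool3: Spool of beige thread, 60 mm across, 56 mm high, with white rims and a bore 21 mm wide right through, 90 g; all spools are alike, 2 to 4 of them stand upright on the table. Origin: centre of its underside; own z along the bore.
- jar: Clear jar with steel cap, 60 mm across, 70 mm high. Bystander.
- tape_case: White round tape-measure case, 60 mm across, 22 mm high. Bystander.
- screwdriver: Screwdriver lying on the table, 160 mm long. Bystander.
- scissors: Scissors lying on the table, about 210 mm long. Bystander.
- cone: Thread cone, 72 mm across at the foot, 145 mm high. Bystander.
There are look-alikes about, which are no part of the job. Leave any purple look-alike of the spool1 alone.

How it is judged:
By the outcome, as a careful person would: the job done as asked, in the order asked, and still so for the second after the job is handed in, with the robot touching nothing.
Of spool0, spool1, spool2, spool3 only 2 to 4 are there at a start; the rules pass over those that are not, and their reading is None.
At some moment in a run one of spool0, spool1, spool2, spool3 may be knocked a few centimetres aside while the robot is not near it.
It also fails if it takes over 210 s, if anything falls off the work surface, if the arm or the gripper's body presses on something with over 40 N, if the wrist force passes 120 N, or if a joint passes its speed limit or range.

## Working session

There is one attempt and no reset: what is moved stays moved. The work goes in short steps, each a Python script; the robot and the scene stay as the last script left them, time stands still between calls to the robot, and variables do not carry over. Pictures are saved under pics/ and viewed, about 12 in all and at most 16, crops included, and the job is handed in when it is done.

```bash
ls; mkdir -p pics; python3 - <<'E'
from rig import r
import cv2
for n in ("scene","side"):
    im=r.read_camera(n); cv2.imwrite(f"pics/{n}0.png",im[:,:,::-1])
    c=r.camera_info(n); print(n,c)
print(r.camera_info("wrist"), r.read_ee_rot(), r.read_eef_pos(), r.read_time_s())
E
```

```text
pics
scene {'camera_matrix': array([[521.66888845,   0.        , 274.61752412],
       [  0.        , 521.66888845, 208.44791882],
       [  0.        ,   0.        ,   1.        ]]), 'origin': array([1.2362312 , 0.53954809, 0.96937004]), 'rotation': array([0.39811788, 0.16706586, 0.3532958 , 0.82992363])}
side {'camera_matrix': array([[462.37759944,   0.        , 277.78418857],
       [  0.        , 462.37759944, 202.17599168],
       [  0.        ,   0.        ,   1.        ]]), 'origin': array([-0.06273495, -0.74167134,  0.78945299]), 'rotation': array([ 0.8281587 ,  0.43229439, -0.1536127 , -0.32199049])}
{'camera_matrix': array([[347.45691918,   0.        , 275.78499381],
       [  0.        , 347.45691918, 208.4878214 ],
       [  0.        ,   0.        ,   1.        ]]), 'origin': array([0.30626527, 0.52244614, 0.3730647 ]), 'rotation': array([-0.54392501,  0.08391249, -0.12562621,  0.82542252])} [-6.12888852e-04 -5.50523221e-01  8.34819486e-01 -4.81699152e-04] [0.23613653 0.55126016 0.23041284] 0.1
```

View pics/scene0.png

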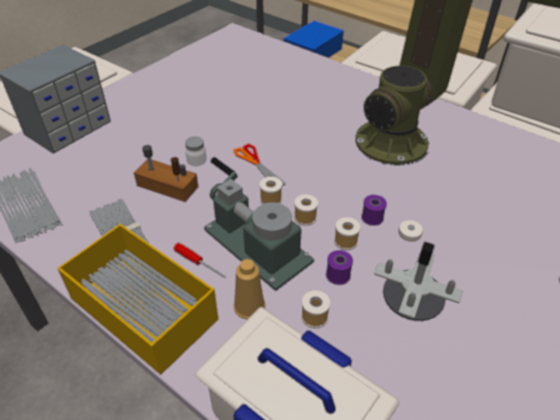

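View pics/side0.png

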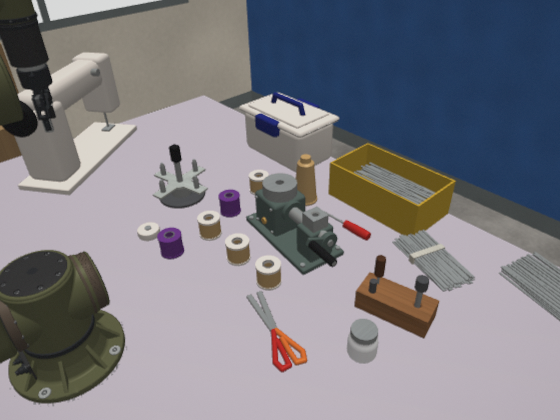

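Scene image: beige spools at (271,188), (306,208), (347,232), (316,308); purple look-alikes at (374,209), (340,267); tape case at (410,230); carrier on its stand at (418,283); twister at (255,235) with black crank handle at (222,167); tool block at (167,178). The side view agrees. Next come enlarged crops.

```bash
cat > h.py <<'E'
import numpy as np, cv2
from scipy.spatial.transform import Rotation as R
from rig import r
def q2R(q): return R.from_quat(np.asarray(q),scalar_first=True)
def ray(c,uv):
    K=c["camera_matrix"]; u,v=uv
    d=np.array([(u-K[0,2])/K[0,0],-(v-K[1,2])/K[1,1],-1.])
    return np.array(c["origin"]),q2R(c["rotation"]).apply(d)
def onz(c,uv,z):
    o,d=ray(c,uv); return o+d*(z-o[2])/d[2]
def proj(c,p):
    K=c["camera_matrix"]; q=q2R(c["rotation"]).inv().apply(np.asarray(p)-c["origin"])
    return np.array([K[0,2]+K[0,0]*q[0]/-q[2],K[1,2]-K[1,1]*q[1]/-q[2]])
def tri(c1,u1,c2,u2):
    o1,d1=ray(c1,u1);o2,d2=ray(c2,u2)
    A=np.stack([d1,-d2],1); t=np.linalg.lstsq(A,o2-o1,rcond=None)[0]
    p,q=o1+t[0]*d1,o2+t[1]*d2
    return (p+q)/2,np.linalg.norm(p-q)
def down(yaw):
    """tool z down; jaw (tool x) axis along world angle yaw"""
    M=np.array([[np.cos(yaw),np.sin(yaw),0],[np.sin(yaw),-np.cos(yaw),0],[0,0,-1]]).T
    M=np.column_stack([[np.cos(yaw),np.sin(yaw),0],[np.sin(yaw),-np.cos(yaw),0],[0,0,-1]])
    return R.from_matrix(M).as_quat(scalar_first=True)
def tile(crops,name):
    """crops: (img,x0,y0,w,h,scale)"""
    out=[]
    for im,x,y,w,h,s in crops:
        out.append(cv2.resize(im[y:y+h,x:x+w,::-1],None,fx=s,fy=s,interpolation=cv2.INTER_CUBIC))
    cv2.imwrite(name,np.vstack([np.hstack(out[i:i+2]) for i in range(0,len(out),2)]))
E
python3 - <<'E'
from h import *
S=cv2.imread("pics/scene0.png")[:,:,::-1]; D=cv2.imread("pics/side0.png")[:,:,::-1]
tile([(S,120,130,200,150,2),(D,230,160,200,150,2),(S,330,190,200,150,2),(D,120,130,200,150,2)],"pics/c0.png")
E
```

```text
(no output)
```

View pics/c0.png

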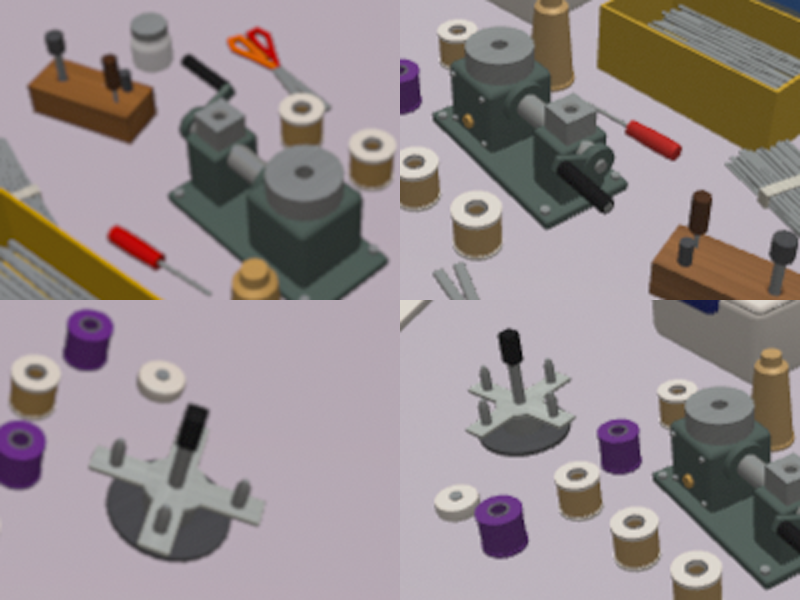

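```bash
python3 - <<'E'
from h import *
np.set_printoptions(precision=4,suppress=True)
cs,cd=r.camera_info("scene"),r.camera_info("side")
P={"spindle .146":((272,216),(279.5,182)),"boss .135":((229.5,187.5),(315.5,214)),"pin top .124":((147.5,149),(422,281)),
"awl top":((174,160),(381,257)),"handle top .170":((428.5,244.5),(175,147)),"crank far end":((212.5,160),(333.5,261.5)),"crank near":((235,176.5),(311.5,244))}
for k,(a,b) in P.items():
    p,e=tri(cs,a,cd,b); print(k,p,"gap",round(e,4),"r",np.hypot(*p[:2]).round(3))
def blobs(name,c):
    im=cv2.imread(f"pics/{name}0.png"); hsv=cv2.cvtColor(im,cv2.COLOR_BGR2HSV)
    m=((hsv[...,0]>8)&(hsv[...,0]<30)&(hsv[...,1]>70)&(hsv[...,2]>60)).astype(np.uint8)
    w=((im.min(2)>200)).astype(np.uint8)
    n,l,st,ce=cv2.connectedComponentsWithStats(w)
    for i in range(1,n):
        if 60<st[i,4]<1500:
            x,y,ww,hh=st[i,:4]
            cnt=max(cv2.findContours((l==i).astype(np.uint8),0,2)[0],key=cv2.contourArea)
            print(name,st[i],"hullc", cv2.minEnclosingCircle(cnt)[0], onz(c,(x+ww/2,y+hh/2),.056))
blobs("scene",cs);blobs("side",cd)
E
```

```text
spindle .146 [0.5946 0.0109 0.1432] gap 0.0004 r 0.595
boss .135 [ 0.5743 -0.1382  0.1319] gap 0.001 r 0.591
pin top .124 [ 0.5839 -0.4276  0.1159] gap 0.0012 r 0.724
awl top [ 0.5763 -0.3311  0.1216] gap 0.0 r 0.665
handle top .170 [0.4791 0.3292 0.1662] gap 0.0067 r 0.581
crank far end [ 0.5034 -0.2637  0.1096] gap 0.0012 r 0.568
crank near [ 0.5131 -0.182   0.1023] gap 0.0074 r 0.544
side [33  0  9 22 66] hullc (37.0, 10.5) [0.9306 2.8879 0.056 ]
side [  45    0  109   20 1117] hullc (99.0, 0.0) [1.2444 2.5845 0.056 ]
side [77 53 25  5 78] hullc (89.0, 55.0) [0.7782 1.6685 0.056 ]
side [ 53  60  37  24 234] hullc (71.0, 72.0) [0.6146 1.4921 0.056 ]
side [249  96  78  30 893] hullc (287.5, 108.0) [1.0373 0.4577 0.056 ]
side [280 114  56  19 203] hullc (307.5, 119.5) [1.0155 0.3285 0.056 ]
side [249 170  19   9  71] hullc (258.0, 173.5) [0.6658 0.1867 0.056 ]
side [197 211  23  12 123] hullc (208.0, 216.5) [0.435 0.116 0.056]
side [138 223  20  12 135] hullc (147.5, 227.5) [0.2928 0.1814 0.056 ]
side [225 234  24  14 168] hullc (236.5, 240.0) [ 0.4299 -0.0135  0.056 ]
side [255 256  26  16 210] hullc (267.5, 262.5) [ 0.4317 -0.1281  0.056 ]
```

```bash
python3 - <<'E'
from h import *
np.set_printoptions(precision=4,suppress=True)
c=r.camera_info("wrist"); T=q2R(r.read_ee_rot()); 
print("cam in tool",T.inv().apply(c["origin"]-r.read_eef_pos()),"\ncam axes in tool",(T.inv()*q2R(c["rotation"])).as_matrix())
tw=np.deg2rad(-7.75)
for z in (.091,.15,.2,.25):
    print(z,[round(float(y),2) for y in np.arange(-3,3.1,.25) if r.solve_ik([.584,-.4276,z],down(y)) is not None])
for y in np.arange(-1.57,1.6,.4): print(round(y,2), r.solve_ik([.50,-.30,.30],down(y)))
E
```

```text
cam in tool [-0.0009 -0.0758 -0.1426] 
cam axes in tool [[ 1.      0.0005 -0.0002]
 [ 0.0004 -0.9543 -0.2988]
 [-0.0003  0.2988 -0.9543]]
0.091 [-3.0, -2.75, -2.5, -2.25, -2.0, -1.75, -1.5, -1.25, -1.0, -0.75, 0.0, 0.25, 0.5, 0.75, 1.0, 1.25, 1.5, 1.75, 2.0, 2.25, 2.5, 2.75, 3.0]
0.15 [-3.0, -2.75, -2.5, -2.25, -2.0, -1.75, -1.5, -1.25, -1.0, -0.75, 0.0, 0.25, 0.5, 0.75, 1.0, 1.25, 1.5, 1.75, 2.0, 2.25, 2.5, 2.75, 3.0]
0.2 [-3.0, -2.75, -2.5, -2.25, -2.0, -1.75, -1.5, -1.25, -1.0, -0.75, 0.0, 0.25, 0.5, 0.75, 1.0, 1.25, 1.5, 1.75, 2.0, 2.25, 2.5, 2.75, 3.0]
0.25 [-3.0, -2.75, -2.5, -2.25, -2.0, -1.75, -1.5, -1.25, -1.0, -0.75, 0.0, 0.25, 0.5, 0.75, 1.0, 1.25, 1.5, 1.75, 2.0, 2.25, 2.5, 2.75, 3.0]
-1.57 [-0.1967  0.0137  0.1833  0.     -1.7403  1.7683]
-1.17 [-0.1967  0.0137  0.1833  0.     -1.7403  2.1683]
-0.77 [-0.1967  0.0137  0.1833  0.     -1.7403  2.5683]
-0.37 [-0.1967  0.0137  0.1833  0.     -1.7403  2.9683]
0.03 [-0.1967  0.0137  0.1833  0.     -1.7403 -2.9149]
0.43 [-0.1967  0.0137  0.1833  0.     -1.7403 -2.5149]
0.83 [-0.1967  0.0137  0.1833  0.     -1.7403 -2.1149]
1.23 [-0.1967  0.0137  0.1833  0.     -1.7403 -1.7149]
```

```bash
python3 - <<'E'
from h import *
np.set_printoptions(precision=4,suppress=True)
import json
r.move_straight([*r.read_eef_pos()[:2],.33],rate=.3)
def shot(p,yaw,n):
    r.reach(p,down(yaw)); r.dwell(.2); c=r.camera_info("wrist"); im=r.read_camera("wrist")
    cv2.imwrite(f"pics/{n}.png",im[:,:,::-1]); json.dump({k:np.asarray(v).tolist() for k,v in c.items()},open(f"pics/{n}.json","w"))
    return c
c=shot([.50,.0,.33],0.4,"w2")   # spindle/boss
c=shot([.50,-.27,.33],0.58,"w1")
for p in ([.584,-.4276,.124],[.574,-.138,.135]): print(proj(c,p))
print(r.read_time_s())
a=cv2.imread("pics/w1.png");b=cv2.imread("pics/w2.png")
tile([(a[:,:,::-1],0,0,560,420,.71),(b[:,:,::-1],0,0,560,420,.71)],"pics/w12.png")
E
```

```text
Traceback (most recent call last):
rig.Unreachable: the arm cannot take that pose within its joint ranges
```

```bash
cat >> h.py <<'E'
import json
def shot(n,p=None,yaw=None):
    if p is not None: r.reach(p,down(yaw))
    r.dwell(.2); c=r.camera_info("wrist"); im=r.read_camera("wrist")
    cv2.imwrite(f"pics/{n}.png",im[:,:,::-1]); json.dump({k:np.asarray(v).tolist() for k,v in c.items()},open(f"pics/{n}.json","w"))
    return c,im
def load(n):
    c={k:np.array(v) for k,v in json.load(open(f"pics/{n}.json")).items()}
    return c,cv2.imread(f"pics/{n}.png")[:,:,::-1]
E
python3 - <<'E'
from h import *
np.set_printoptions(precision=4,suppress=True)
c,b=shot("w2",[.52,-.06,.33],1.2)
c,a=shot("w1",[.50,-.29,.33],0.58)
for p in ([.584,-.4276,.124],[.574,-.138,.135]): print(proj(c,p))
print(r.read_time_s())
tile([(a,0,0,560,420,.71),(b,0,0,560,420,.71)],"pics/w12.png")
E
```

```text
[269.8558 314.8568]
[432.0531  90.1099]
4.3917
```

View pics/w12.png

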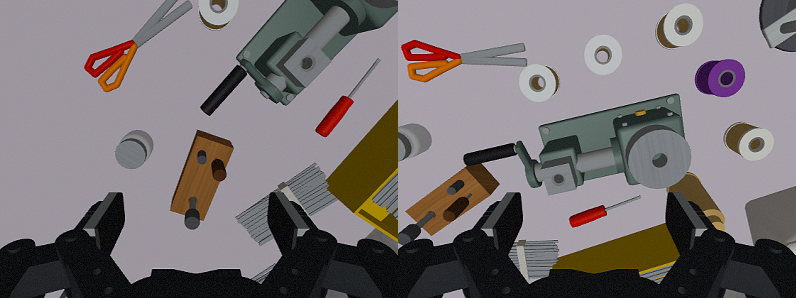

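w1: pin head at ~(270,312), awl (308,237), small punch (285,220), boss hole ~(433,88), crank handle (314,127). w2: spools at left/top, purple (1 in view), spindle socket ~(369,225). Now refine by dark-hole and rim masks.

```bash
python3 - <<'E'
from h import *
np.set_printoptions(precision=4,suppress=True)
def hole(n,p,w=14,name="",q=.55):
    c,im=load(n); u=proj(c,p); x,y=np.round(u).astype(int)
    g=cv2.cvtColor(im,cv2.COLOR_RGB2GRAY)[y-w:y+w+1,x-w:x+w+1]
    t=(float(np.percentile(g,2))+float(np.percentile(g,70)))/2
    k,l,st,ce=cv2.connectedComponentsWithStats((g<t).astype(np.uint8))
    for i in range(1,k):
        if st[i,4]>15: print(name,n,"pred",u,"area",st[i,4],"px",ce[i]+[x-w,y-w],onz(c,ce[i]+[x-w,y-w],p[2]))
hole("w1",[.5743,-.1382,.135],12,"boss");hole("w2",[.5743,-.1382,.135],12,"boss")
hole("w2",[.5946,.0109,.146],20,"spindle")
hole("w1",[.5839,-.4276,.124],16,"pinhead")
for n in("w1","w2"):
    c,im=load(n); mx=im.max(2).astype(int); mn=im.min(2).astype(int)
    m=((mn>175)&(mx-mn<22)).astype(np.uint8)
    for cn in cv2.findContours(m,0,2)[0]:
        A=cv2.contourArea(cn)
        if 700<A<4000 and len(cn)>20:
            e=cv2.fitEllipse(cv2.convexHull(cn)); print(n,"white",A,np.array(e[0]),np.array(e[1]),onz(c,e[0],.056))
# crank handle black
c1,i1=load("w1");c2,i2=load("w2")
for c,im in((c1,i1),(c2,i2)):
    m=(im.max(2)<45).astype(np.uint8)
    for cn in cv2.findContours(m,0,2)[0]:
        A=cv2.contourArea(cn); 
        if 300<A<4000: 
            q=cv2.minAreaRect(cn); print("black",A,q); b=cv2.boxPoints(q); print(b.tolist())
E
```

```text
boss w1 pred [432.1573  90.4905] area 200 px [431.875  88.74 ] [ 0.5731 -0.1372  0.135 ]
boss w2 pred [224.4407 253.5987] area 137 px [225.7372 251.4234] [ 0.5725 -0.1359  0.135 ]
spindle w2 pred [367.5523 226.2139] area 271 px [369.059 226.69 ] [0.5956 0.0122 0.146 ]
pinhead w1 pred [269.7838 314.816 ] area 518 px [271.7085 309.0869] [ 0.5816 -0.4199  0.124 ]
w2 white 1634.0 [504.5642 203.048 ] [41.862  51.4739] [0.6671 0.191  0.056 ]
w2 white 2055.5 [195.5869 116.4871] [49.6503 54.5479] [ 0.4323 -0.1245  0.056 ]
w2 white 2293.0 [288.4609  76.7248] [53.2493 56.4973] [ 0.4309 -0.0088  0.056 ]
w2 white 2516.5 [401.7152  34.6494] [53.523 61.555] [0.4353 0.1209 0.056 ]
black 1453.0 ((314.4364929199219, 126.79280090332031), (19.25132179260254, 81.76235961914062), 41.987213134765625)
[[279.9337463378906, 150.7403106689453], [334.6298522949219, 89.96683502197266], [348.9392395019531, 102.84529113769531], [294.2431335449219, 163.6187744140625]]
black 798.5 ((391.76080322265625, 74.94385528564453), (31.65314483642578, 72.95520782470703), 41.82017135620117)
[[355.6430969238281, 91.57539367675
[... 774 characters left out ...]
[[90.75739288330078, 217.46885681152344], [163.38360595703125, 200.3803253173828], [167.44918823242188, 217.6590118408203], [94.82296752929688, 234.74754333496094]]
black 746.0 ((230.17498779296875, 203.75050354003906), (56.89767074584961, 27.94973373413086), 3.4336304664611816)
[[200.9402313232422, 215.9964141845703], [202.6142120361328, 188.0968475341797], [259.40972900390625, 191.5045928955078], [257.73577880859375, 219.40415954589844]]
black 931.5 ((342.37933349609375, 167.44827270507812), (28.968473434448242, 101.76103973388672), 68.19859313964844)
[[289.7586669921875, 172.89654541015625], [384.24139404296875, 135.10345458984375], [395.0, 162.0], [300.51727294921875, 199.7930908203125]]
```

```bash
python3 - <<'E'
from h import *
np.set_printoptions(precision=4,suppress=True)
c1,_=load("w1");c2,_=load("w2")
p,e=tri(c1,(314.44,126.79),c2,(129.1,217.56)); print("crank mid",p,e)
s=np.array([.5956,.0122]);ty=np.array([.145,.9894])
print("own y",(p[:2]-s)@ty,"own x",(p[:2]-s)@np.array([ty[1],-ty[0]]))
c,im=shot("w3",[.583,-.423,.20],.58)
print(proj(c,[.583,-.423,.124]),proj(c,[.583,-.423,.05]), r.read_eef_pos())
tile([(im,175,100,200,150,4)],"pics/w3c.png")
E
```

```text
crank mid [ 0.5052 -0.2245  0.114 ] 0.0001359460705932925
own y -0.24728610993455505 own x -0.05509577550136517
[273.7115 219.5481] [274.0176 191.5299] [ 0.5834 -0.4223  0.2025]
```

View pics/w3c.png

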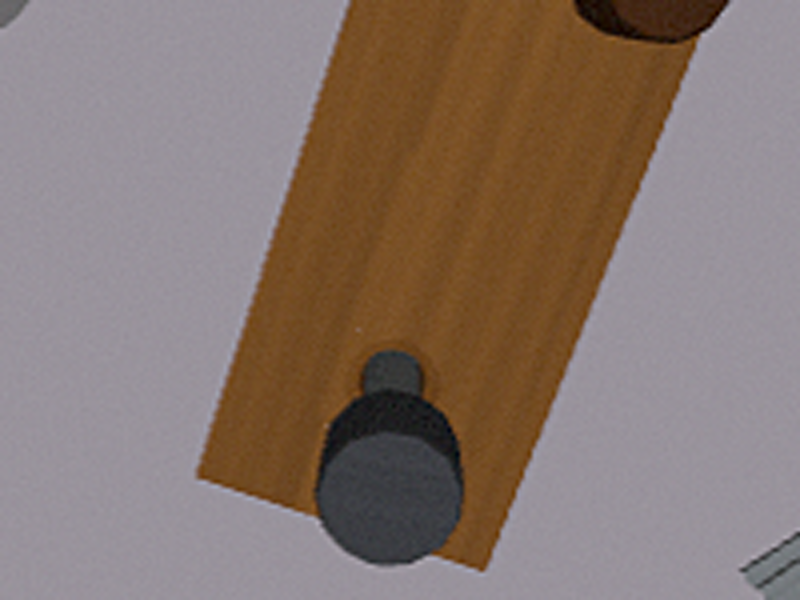

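```bash
python3 - <<'E'
from h import *
np.set_printoptions(precision=4,suppress=True)
c,im=load("w3")
p=onz(c,(272.5,224.5),.124); print("pin",p,"foot",onz(c,(273,193.5),.05))
r.move_gripper(.06,40)
r.move_straight([p[0],p[1],.15],rot=down(.58),rate=.2)
print(r.move_straight([p[0],p[1],.089],rate=.08,f_stop=6))
print(r.read_eef_pos(), r.read_wrist_force())
r.move_gripper(.0,40)
print("open",r.read_opening(),r.read_wrist_force())
r.move_straight([p[0],p[1],.17],rate=.08)
print("open",r.read_opening(),r.read_wrist_force(),r.read_time_s())
c,im=shot("w4"); tile([(im,0,0,560,420,.71)],"pics/w4c.png")
E
```

```text
pin [ 0.5843 -0.4264  0.124 ] foot [ 0.5832 -0.425   0.05  ]
False
[ 0.5845 -0.4267  0.0898] [ 0.571  -0.5137 -0.0565]
open 0.025197514400985804 [-0.1229  0.2499  1.838 ]
open 0.02492015691381023 [-0.0375  0.4206 -1.7408] 8.7167
```

View pics/w4c.png

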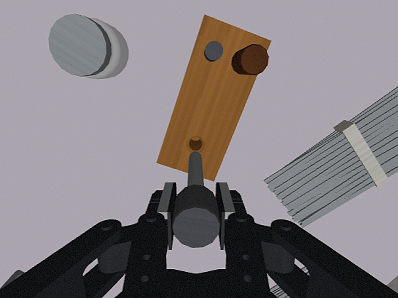

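```bash
python3 - <<'E'
from h import *
np.set_printoptions(precision=4,suppress=True)
r.move_straight([.584,-.4265,.25],rate=.25)
r.reach([.573,-.1367,.25],down(.58)); 
c,im=shot("w5"); print(proj(c,[.573,-.1367,.135]),r.read_eef_pos(),r.read_wrist_force(),r.read_time_s())
tile([(im,200,100,160,120,5)],"pics/w5c.png")
E
```

```text
[276.0764 203.269 ] [ 0.5731 -0.1376  0.2497] [-0.1583 -0.058  -0.7011] 10.8
```

View pics/w5c.png

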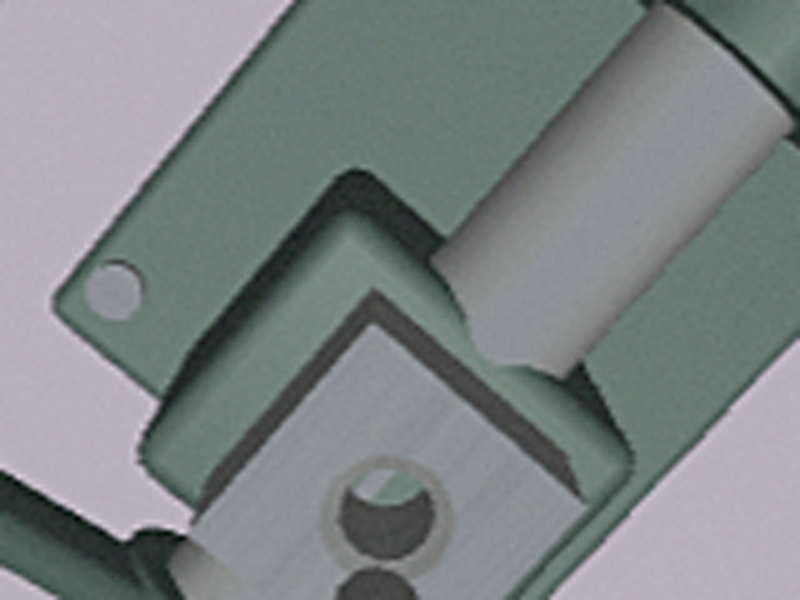

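```bash
python3 - <<'E'
from h import *
np.set_printoptions(precision=4,suppress=True)
c,im=load("w5")
b=onz(c,(277.4,203),.135); print("boss",b,"tip",proj(c,[.5731,-.1376,.165]))
x,y=b[:2]
r.move_straight([x,y,.225],rate=.1)
f0=r.read_wrist_force()
hit=r.move_straight([x,y,.178],rate=.03,f_stop=5)
print(hit,r.read_eef_pos(),r.read_wrist_force()-f0,r.read_time_s())
E
```

```text
boss [ 0.5737 -0.136   0.135 ] tip [275.4821 216.7411]
True [ 0.5738 -0.1362  0.1847] [-2.3926  1.1776  4.566 ] 12.425
```

```bash
cat >> h.py <<'E'
boss=np.array([.5737,-.1360]); ty=np.array([.1426,.9898]); tx=np.array([.9898,-.1426]); spin=np.array([.5956,.0122])
CY=3.0   # yaw for crank
def crank_tcp(a,yo=-.103):
    xy=boss+yo*ty+.060*np.sin(a)*tx
    return np.array([*xy,.085+.060*np.cos(a)-.019])
E
python3 - <<'E'
from h import *
np.set_printoptions(precision=4,suppress=True)
r.move_gripper(.06); 
p=r.read_eef_pos(); r.move_straight([p[0],p[1],.27],rate=.2)
f=r.read_wrist_force(); print("empty",f)
q=crank_tcp(-1.09)
r.reach([q[0],q[1],.27],down(CY)); print(r.read_joint_positions())
c,im=shot("w6"); tile([(im,0,0,560,420,1.4)],"pics/w6c.png")
u,v=proj(c,q+[0,0,.029]),proj(c,[*boss,.219]);print(q,u,v,r.read_time_s())
E
```

```text
empty [-0.8906  0.3222  0.1893]
[-0.0658 -0.068   0.0478 -0.     -1.687  -0.0762]
[ 0.5064 -0.2304  0.0937] [275.523  191.4142] [197.6659 372.4097] 15.9083
```

View pics/w6c.png

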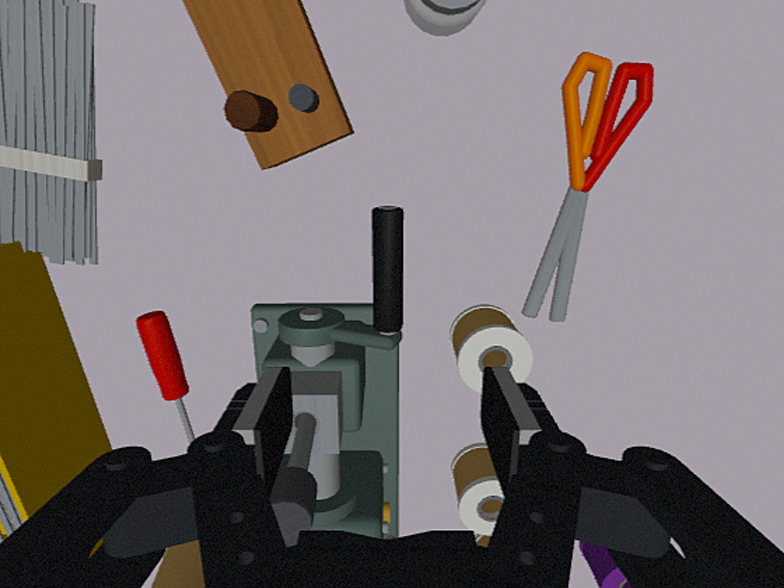

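The pin stands tall in the boss, and the black handle at (277,192) px matches the predicted grasp at (275.5,191.4). Next I grip and crank.

```bash
python3 - <<'E'
from h import *
np.set_printoptions(precision=3,suppress=True)
a=-1.09; q=crank_tcp(a)
r.move_gripper(.05,30)
print(r.move_straight(q,rate=.1,f_stop=8),r.read_eef_pos())
r.move_gripper(0.,30); print("open",r.read_opening(),r.read_wrist_force())
r.dwell(.2); f0=r.read_wrist_force()
while a<1.7:
    a+=.08
    hit=r.move_straight(crank_tcp(a),rate=.03,f_stop=12)
    d=r.read_wrist_force()-f0; t=np.array([*(tx*np.cos(a)),-np.sin(a)])
    print(round(a,2),d,"tang",round(float(d@t),2),r.read_eef_pos()-crank_tcp(a))
    if hit or d@t<-12: break
print(r.read_time_s(),r.read_opening())
c,im=shot("w7"); tile([(im,0,0,560,420,1)],"pics/w7c.png")
E
```

```text
False [ 0.507 -0.23   0.094]
open 0.018943808430610252 [-3.692  0.205  1.958]
-1.01 [-0.052  0.315 -1.317] tang -1.17 [-0.001 -0.    -0.   ]
-0.93 [-0.07   0.664  0.281] tang 0.13 [-0.001 -0.    -0.   ]
-0.85 [-3.331  2.091  2.049] tang -0.83 [-0.001 -0.     0.   ]
-0.77 [-3.904  2.83   2.756] tang -1.15 [-0.001 -0.     0.001]
-0.69 [-3.912  3.343  3.903] tang -0.87 [-0.001 -0.     0.001]
-0.61 [-4.031  2.65   5.919] tang -0.19 [-0.    -0.     0.002]
-0.53 [-1.682  2.512  6.421] tang 1.5 [ 0.    -0.     0.002]
-0.45 [-0.361  3.002  7.477] tang 2.54 [ 0.001 -0.     0.003]
-0.37 [0.563 3.107 7.977] tang 2.99 [ 0.001 -0.     0.003]
-0.29 [1.978 1.463 6.913] tang 3.65 [ 0.001 -0.     0.003]
-0.21 [3.182 2.216 7.152] tang 4.26 [ 0.002 -0.     0.003]
-0.13 [4.75  1.988 6.399] tang 5.21 [ 0.002 -0.     0.003]
-0.05 [3.834 1.097 6.918] tang 3.98 [ 0.002 -0.     0.003]
0.03 [6.08  1.57  4.309] tang 5.66 [ 0.002 -0.     0.003]
0.11 [6.461 0.85  5.042] tang 5.68 [ 0.003 -0.     0.003]
0.19 [8.196 1.517 3.48 ] tang 7.1 [ 0.003 -0.     0.003]
0.27 [7.805 0.018 2.306] tang 6.83 [ 0.003 -0.     0.003]
0.35 [ 8.74  -0.052  3.336] tang 6.99 [ 0.003 -0.     0.003]
0.43 [ 9.555 -0.27   1.913] tang 7.83 [ 0.003 -0.     0.002]
0.51 [10.662 -0.464  1.627] tang 8.47 [ 0.003 -0.     0.002]
0.59 [11.295 -0.262  1.399] tang 8.54 [ 0.003 -0.     0.002]
0.67 [11.836 -1.14   0.421] tang 9.05 [ 0.003 -0.     0.002]
0.75 [11.627 -0.395 -0.656] tang 8.91 [ 0.003 -0.     0.002]
0.83 [12.281 -0.049 -0.288] tang 8.42 [ 0.003 -0.     0.001]
0.91 [13.215  0.398 -0.411] tang 8.32 [ 0.003 -0.     0.001]
0.99 [12.997 -0.837 -1.623] tang 8.48 [ 0.002 -0.     0.001]
1.07 [13.414 -0.588  0.038] tang 6.38 [0.002 0.    0.001]
1.15 [8.851 1.692 5.848] tang -1.86 [0.002 0.    0.002]
1.23 [1.217 3.487 5.298] tang -4.76 [0.001 0.    0.005]
27.5083 0.018773387245644438
```

View pics/w7c.png

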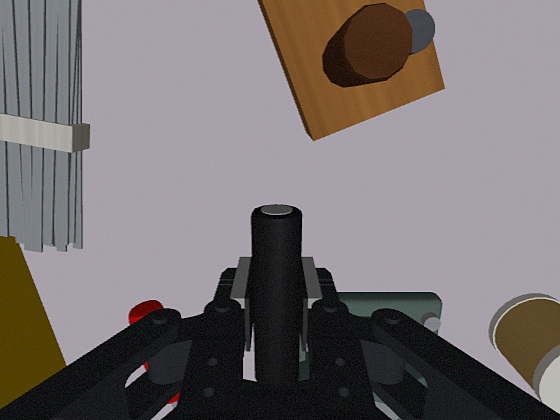

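The resistance at a≈1.15–1.23 looks like the pin having dropped. I'll back off the load, release and look.

```bash
python3 - <<'E'
from h import *
np.set_printoptions(precision=4,suppress=True)
r.move_straight(crank_tcp(1.13),rate=.03); r.dwell(.3); print(r.read_wrist_force())
r.move_gripper(.05,30); p=r.read_eef_pos()
r.move_straight([p[0],p[1],.27],rate=.2)
r.reach([.54,-.19,.30],down(.58)); c,im=shot("w8")
for h in (.219,.175,.163): print(h,proj(c,[*boss,h]))
print(r.read_time_s())
tile([(im,200,100,200,150,4)],"pics/w8c.png")
E
```

```text
[3.973  1.9442 7.4377]
0.219 [363.0763 180.1957]
0.175 [349.5436 167.6964]
0.163 [346.5526 164.9338]
32.1667
```

View pics/w8c.png

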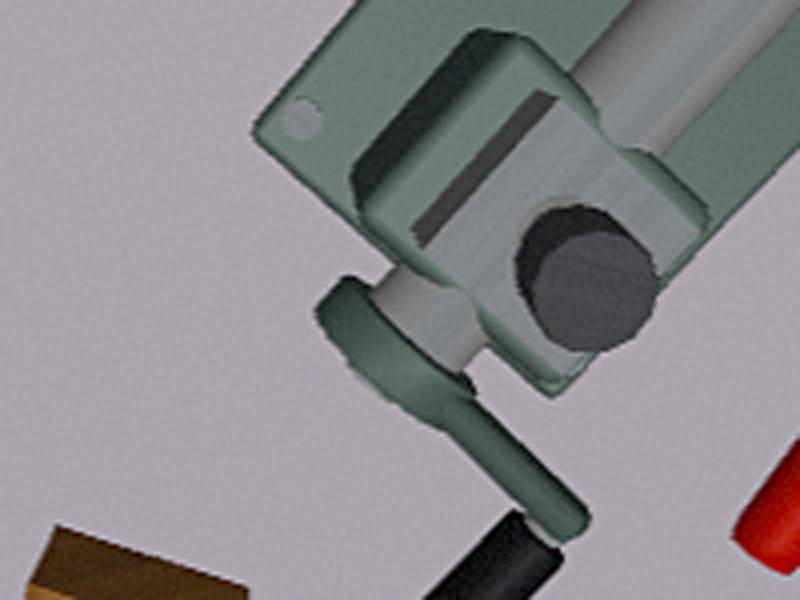

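Pin head top at (349,173) px, near the prediction for the dropped state (349.5,168): it has dropped. Next I press it home.

```bash
python3 - <<'E'
from h import *
np.set_printoptions(precision=4,suppress=True)
r.move_gripper(0.,30)
r.reach([*boss,.20],down(.58))
f0=r.read_wrist_force()
print(r.move_straight([*boss,.169],rate=.05,f_stop=3),r.read_eef_pos(),r.read_wrist_force()-f0)
hit=r.move_straight([*boss,.148],rate=.03,f_stop=28)
print(hit,r.read_eef_pos(),r.read_wrist_force()-f0)
r.move_straight([*boss,.30],rate=.2)
r.reach([.54,-.19,.30],down(.58)); c,im=shot("w9")
print(r.read_time_s())
c8,a=load("w8")
tile([(a,200,100,200,150,2),(im,200,100,200,150,2)],"pics/w9c.png")
def head(c,im):
    m=(im.max(2)<75).astype(np.uint8)
    for cn in cv2.findContours(m[100:220,300:400],0,2)[0]:
        if cv2.contourArea(cn)>200: print(cv2.boundingRect(cn),cv2.contourArea(cn))
head(c8,a);head(c,im)
E
```

```text
True [ 0.5733 -0.1362  0.1743] [ 1.2179 -0.7261 -0.8799]
True [ 0.5743 -0.136   0.1711] [-0.3927 -0.3413  1.0639]
35.625
(29, 51, 36, 37) 295.5
(3, 23, 36, 39) 220.0
(0, 7, 50, 34) 326.0
(28, 51, 34, 33) 225.0
(3, 23, 36, 40) 215.0
(0, 8, 50, 34) 308.5
```

View pics/w9c.png

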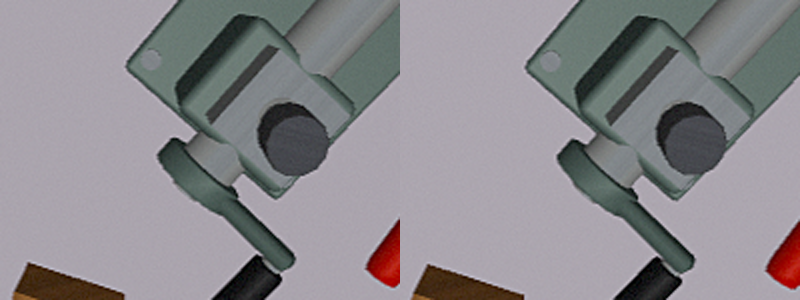

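```bash
python3 - <<'E'
from h import *
np.set_printoptions(precision=4,suppress=True)
r.reach([*boss,.20],down(.58)); r.dwell(.3)
f0=r.read_wrist_force()
print(r.move_straight([*boss,.172],rate=.05,f_stop=10),r.read_eef_pos(),r.read_wrist_force()-f0)
for z in (.168,.165,.162,.159,.156,.153,.150):
    hit=r.move_straight([*boss,z],rate=.02,f_stop=25); d=r.read_wrist_force()-f0
    print(z,hit,r.read_eef_pos(),d)
    if d[2]>22: break
r.move_straight([*boss,.30],rate=.2); print(r.read_time_s())
E
```

```text
False [ 0.5737 -0.136   0.172 ] [ 0.0354  0.535  -1.6588]
0.168 False [ 0.5741 -0.1361  0.1687] [-0.2273  1.5899  1.806 ]
0.165 False [ 0.5744 -0.1361  0.1678] [-4.0473  2.7001  9.7608]
0.162 False [ 0.5745 -0.1359  0.165 ] [-2.6081  3.5136 10.8148]
0.159 False [ 0.5748 -0.1361  0.1638] [-4.7117  5.2808 17.6768]
0.156 False [ 0.575  -0.1361  0.1637] [-10.7448   7.6752  28.0354]
39.5917
```

Hard stop at TCP z≈0.1637, i.e. the pin is home (top expected 0.163). Next, the carrier and the spools.

```bash
cat >> h.py <<'E'
def spools(c,im,z=.056):
    hsv=cv2.cvtColor(im,cv2.COLOR_RGB2HSV)
    mx=im.max(2).astype(int); mn=im.min(2).astype(int); out=[]
    m=((mn>170)&(mx-mn<25)).astype(np.uint8)
    for cn in cv2.findContours(m,0,2)[0]:
        A=cv2.contourArea(cn)
        if 700<A<9000 and len(cn)>20:
            h=cv2.convexHull(cn); e=cv2.fitEllipse(h); p=onz(c,e[0],z)
            dia=np.sqrt(e[1][0]*e[1][1])/c["camera_matrix"][0,0]*np.linalg.norm(p-c["origin"])
            if A/cv2.contourArea(h)>.9: out.append((p,np.round(e[0],1),round(float(dia),4)))
    return out
E
python3 - <<'E'
from h import *
np.set_printoptions(precision=4,suppress=True)
c,b=shot("v2",[.50,.02,.36],1.9)
for s in spools(c,b): print("v2",s)
c,a=shot("v1",[.50,.22,.36],2.9)
for s in spools(c,a): print("v1",s)
print([proj(c,[.479,.329,z]) for z in (.17,.053,.045)],r.read_time_s())
tile([(a,0,0,560,420,.71),(b,0,0,560,420,.71)],"pics/v12.png")
E
```

```text
v2 (array([0.436 , 0.1201, 0.056 ]), array([366.7, 139.6]), 0.0641)
v2 (array([0.4459, 0.0185, 0.056 ]), array([288.4, 120.7]), 0.063)
v2 (array([0.3199, 0.2153, 0.056 ]), array([478.2,  72.4]), 0.0665)
v2 (array([ 0.4324, -0.1249,  0.056 ]), array([178.9,  70. ]), 0.0688)
v1 (array([0.6675, 0.19  , 0.056 ]), array([145.8, 170.2]), 0.0623)
v1 (array([0.436 , 0.1198, 0.056 ]), array([307.7,  67.9]), 0.0662)
[array([319.8676, 273.5526]), array([309.7043, 233.2947]), array([309.1785, 231.212 ])] 41.8417
```

View pics/v12.png

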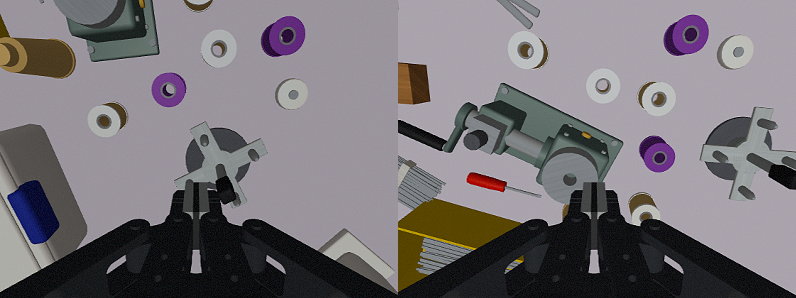

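A at (.432,-.125), B now at (.446,.0185) (it was knocked from y=-.009), C (.436,.120), D (.667,.190). The purple ones and the tape case at (.32,.215) are excluded. Next, a closer look at the carrier.

```bash
python3 - <<'E'
from h import *
np.set_printoptions(precision=4,suppress=True)
c,a=shot("v3",[.48,.185,.30],np.pi)
x,y=np.round(proj(c,[.479,.329,.053])).astype(int); print(x,y,r.read_time_s())
x0,y0=x-100,y-75
tile([(a,x0,y0,200,150,4)],"pics/v3c.png"); print(x0,y0)
E
```

```text
277 281 42.4833
177 206
```

View pics/v3c.png

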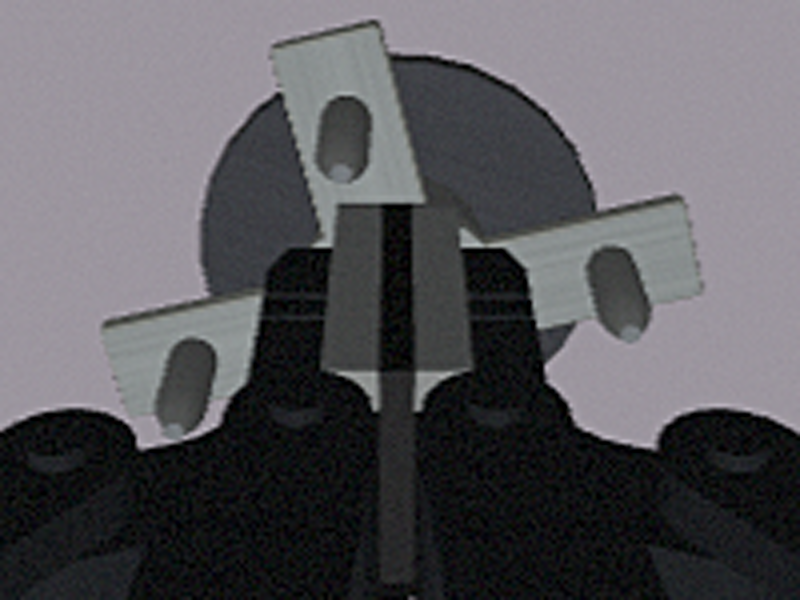

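```bash
cat >> h.py <<'E'
def fitcarrier(W,own):
    W=np.asarray(W)[:,:2]; own=np.asarray(own); A=own-own.mean(0); B=W-W.mean(0)
    th=np.arctan2((A[:,0]*B[:,1]-A[:,1]*B[:,0]).sum(),(A*B).sum())
    M=np.array([[np.cos(th),-np.sin(th)],[np.sin(th),np.cos(th)]])
    t=W.mean(0)-M@own.mean(0); return t,th,W-(own@M.T+t)
E
python3 - <<'E'
from h import *
np.set_printoptions(precision=4,suppress=True)
c,a=load("v3"); o=np.array([177,206])
g=lambda x,y,z: onz(c,o+np.array([x,y])/4,z)
# local frame: image-up arm = world -y-ish ; name arms: U(-y), Rt(-x world? ), L
U,Rr,L=(0,-1),(-1,0),(1,0)
for z,lab,pts in ((.053,"corners",[(275,47),(380,23),(685,205),(703,290),(105,328),(127,415)]),(.053,"feet",[(347,121),(612,271),(192,363)]),(.093,"tops",[(342,174),(628,334),(174,430)])):
    W=[g(*p,z) for p in pts]
    own={"corners":[(.017,-.095),(-.017,-.095),(-.095,-.017),(-.095,.017),(.095,-.017),(.095,.017)]}.get(lab,[(0,-.068),(-.068,0),(.068,0)])
    t,th,res=fitcarrier(W,own); print(lab,t,np.rad2deg(th),"\n",res)
E
```

```text
corners [0.4793 0.3327] 13.436389196023692 
 [[-0.0011  0.    ]
 [ 0.0007  0.0005]
 [ 0.0009  0.0018]
 [ 0.0013 -0.0019]
 [-0.0023  0.0004]
 [ 0.0005 -0.0008]]
feet [0.4797 0.3346] 13.71106486971652 
 [[-0.0002 -0.0006]
 [-0.0004  0.    ]
 [ 0.0006  0.0006]]
tops [0.48   0.3332] 13.492146850586156 
 [[-0.0003  0.0003]
 [ 0.0007 -0.0002]
 [-0.0004 -0.0002]]
```

```bash
cat >> h.py <<'E'
CC=np.array([.4798,.3334]); CT=np.deg2rad(13.55)
def peg(k): a=CT+k*np.pi/2; return CC+.068*np.array([np.cos(a),np.sin(a)]),a
def pick(xy,yaw,G=.015):
    r.move_gripper(.083,40)
    p=r.read_eef_pos(); r.move_straight([p[0],p[1],max(p[2],.24)],rate=.3)
    r.reach([*xy,.20],down(yaw)); r.dwell(.15); c=r.camera_info("wrist"); im=r.read_camera("wrist")
    S=[s for s in spools(c,im) if np.linalg.norm(s[0][:2]-xy)<.03]; print("seen",S)
    assert len(S)==1 and .054<S[0][2]<.072
    xy=S[0][0][:2]
    r.move_straight([*xy,.10],rate=.25)
    if r.move_straight([*xy,G],rate=.12,f_stop=6): print("touch",r.read_eef_pos(),r.read_wrist_force()); return False
    r.move_gripper(0.,40); o=r.read_opening(); r.move_straight([*xy,.20],rate=.25)
    print("grip",o,r.read_opening(),r.read_wrist_force()); return r.read_opening()>.05
def place(k,G=.015):
    (x,y),a=peg(k)
    r.reach([x,y,.20],down(a-np.pi/2)); r.move_straight([x,y,.125],rate=.2)
    hit=r.move_straight([x,y,.053+G-.003],rate=.06,f_stop=8)
    z=r.read_eef_pos()[2]; print("place",k,"hit",hit,"z",z,"want",.053+G,r.read_wrist_force())
    if z>.053+G+.006: return False
    r.move_gripper(.078); r.move_straight([x,y,.24],rate=.25); print("t",r.read_time_s()); return True
E
python3 - <<'E'
from h import *
np.set_printoptions(precision=4,suppress=True)
for n in("v1","v2","w2"):
    c,im=load(n); hsv=cv2.cvtColor(im,cv2.COLOR_RGB2HSV)
    m=((hsv[...,0]>130)&(hsv[...,0]<160)&(hsv[...,1]>80)).astype(np.uint8)
    for cn in cv2.findContours(m,0,2)[0]:
        if cv2.contourArea(cn)>500: e=cv2.minAreaRect(cn); print(n,"purple",onz(c,e[0],.03)[:2])
c,_=load("w2"); print("scissor tips",onz(c,(179,68),.005)[:2],onz(c,(179,87),.005)[:2])
cs,cd=r.camera_info("scene"),r.camera_info("side")
print("box near corner top?",tri(cs,(263,313),cd,(333,133)))
B=np.array([.4459,.0185])
print(pick(B,3.0+.0) and place(1))
E
```

```text
v1 purple [0.5386 0.166 ]
v1 purple [0.3185 0.129 ]
v2 purple [0.5389 0.1662]
v2 purple [0.32   0.1307]
w2 purple [0.5379 0.1673]
scissor tips [ 0.3695 -0.1303] [ 0.3898 -0.1401]
box near corner top? (array([0.8461, 0.1272, 0.1532]), np.float64(0.1031818578412741))
seen [(array([0.4468, 0.0171, 0.056 ]), array([275. , 189.3]), 0.0601)]
grip 0.05933384365545202 0.05968947703769187 [ 0.5428  0.1374 -0.8104]
place 1 hit True z 0.06785304340538467 want 0.068 [-2.098   0.0898  4.69  ]
t 52.2583
True
```

```bash
python3 - <<'E'
from h import *
np.set_printoptions(precision=4,suppress=True)
for xy,yaw,k in (((.436,.120),3.0,2),((.4324,-.1247),1.88,3),((.667,.190),2.4,0)):
    ok=pick(np.array(xy),yaw) and place(k)
    print(k,ok)
    if not ok: break
E
```

```text
seen [(array([0.4361, 0.1193, 0.056 ]), array([275.2, 191.6]), 0.0591)]
grip 0.06000628801077441 0.05990634586290048 [-0.8278  0.3219 -1.9358]
place 2 hit True z 0.06827309352975228 want 0.068 [-0.4493 -0.0615  3.2004]
t 62.1917
2 True
seen [(array([ 0.4322, -0.1247,  0.056 ]), array([274. , 192.6]), 0.0582)]
grip 0.06004312045961024 0.06007686184327728 [ 0.2365 -1.1175 -1.7103]
place 3 hit True z 0.06911658180316006 want 0.068 [-3.3293  0.3384  6.9442]
t 71.175
3 True
seen []Traceback (most recent call last):
  File "<stdin>", line 4, in <module>
  File "h.py", line 67, in pick
    assert len(S)==1 and .054<S[0][2]<.072
           ^^^^^^^^^^^^^^^^^^^^^^^^^^^^^^^
AssertionError
```

```bash
python3 - <<'E'
from h import *
np.set_printoptions(precision=4,suppress=True)
c,im=shot("d1"); print(proj(c,[.667,.19,.056]))
mx=im.max(2).astype(int); mn=im.min(2).astype(int)
for t in (150,160,170,180):
    m=((mn>t)&(mx-mn<25)).astype(np.uint8)
    for cn in cv2.findContours(m,0,2)[0]:
        A=cv2.contourArea(cn)
        if A>400: h=cv2.convexHull(cn); e=cv2.fitEllipse(h); print(t,A,A/cv2.contourArea(h),e,onz(c,e[0],.056))
tile([(im,0,0,560,420,1)],"pics/d1c.png")
E
```

```text
[274.2792 192.2703]
150 3653.0 0.953163731245923 ((273.765625, 191.33705139160156), (68.33052062988281, 72.50391387939453), 129.1924285888672) [0.6668 0.1891 0.056 ]
150 3016.5 0.6909861413354713 ((546.7527465820312, 124.66814422607422), (81.0906753540039, 103.55184936523438), 44.79821014404297) [0.4671 0.2967 0.056 ]
160 3592.5 0.97068359902729 ((274.12646484375, 192.02207946777344), (67.600830078125, 70.36233520507812), 110.47038269042969) [0.6669 0.1898 0.056 ]
160 2971.0 0.6839318600368324 ((545.9215087890625, 125.09367370605469), (80.55220794677734, 101.2098388671875), 42.84733963012695) [0.4678 0.2965 0.056 ]
```

View pics/d1c.png

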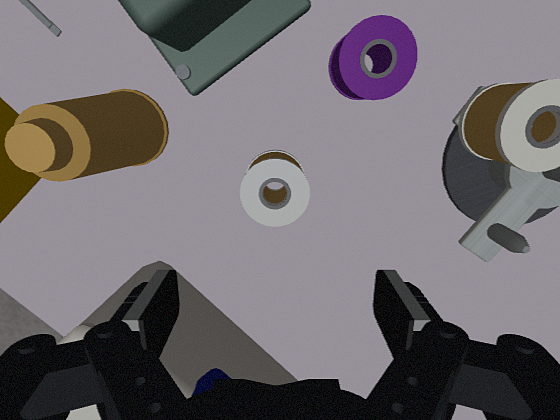

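```bash
python3 - <<'E'
from h import *
np.set_printoptions(precision=4,suppress=True)
c,_=load("d1"); c1,_=load("v1")
print(tri(c,(157,262),c1,(67.6,174.6)), onz(c,(157,262),0), onz(c,(300,381),0), onz(c1,(67.6,174.6),0))
yw=2.4; ax=np.array([np.cos(yw),np.sin(yw)]); tyv=np.array([np.sin(yw),-np.cos(yw)])
for p in (onz(c,(157,262),0),onz(c,(300,381),0)): d=p[:2]-[.667,.19]; print("jaw",d@ax,"tool y",d@tyv)
E
```

```text
(array([ 0.913 ,  0.1859, -0.1572]), np.float64(0.013614184022459182)) [0.8243 0.1723 0.    ] [0.8155 0.3982 0.    ] [0.8049 0.1738 0.    ]
jaw -0.1279042003195458 tool y 0.09319072871737166
jaw 0.03112624891194253 tool y 0.2537734333367664
```

The box is ≥140 mm from spool D, so it is clear. D only failed the brightness threshold, and its measured centre is confirmed.

```bash
sed -i 's/mn>170/mn>158/' h.py; python3 - <<'E'
from h import *
np.set_printoptions(precision=4,suppress=True)
ok=pick(np.array([.667,.190]),2.4) and place(0); print(ok)
# look at loaded carrier + scene
r.reach([.48,.185,.30],down(np.pi)); r.move_gripper(.083)
c,im=shot("e1"); s=r.read_camera("scene"); cv2.imwrite("pics/e1s.png",s[:,:,::-1])
for q in spools(c,im,.109): print(q)
print([peg(k)[0] for k in range(4)], r.read_time_s())
tile([(im,100,150,360,270,1.1),(s,330,180,200,150,1.98)],"pics/e1c.png")
E
```

```text
seen [(array([0.6671, 0.1896, 0.056 ]), array([275.4, 191.3]), 0.0592)]
grip 0.060028873035672094 0.05989157821013347 [-0.1229 -0.4687 -1.3709]
place 0 hit True z 0.06911300826906405 want 0.068 [-4.1307 -0.8892  8.2685]
t 81.0333
True
(array([0.5457, 0.3493, 0.109 ]), array([217.2, 323.5]), 0.0585)
(array([0.4134, 0.3176, 0.109 ]), array([336.5, 298.7]), 0.0581)
(array([0.4954, 0.2671, 0.109 ]), array([261. , 256.6]), 0.057)
(array([0.3473, 0.2063, 0.109 ]), array([408.5, 201. ]), 0.0463)
[array([0.5459, 0.3493]), array([0.4639, 0.3995]), array([0.4137, 0.3175]), array([0.4957, 0.2673])] 83.05
```

View pics/e1c.png

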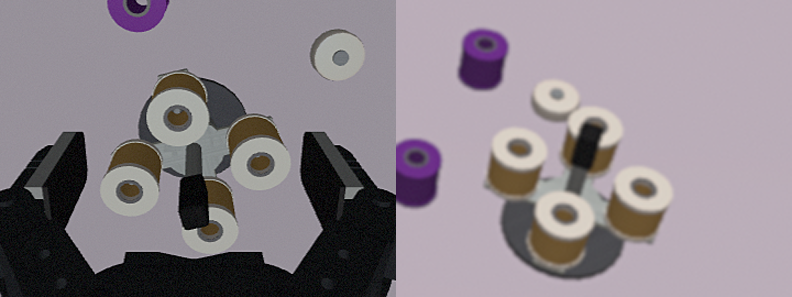

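All four spools sit on their pegs (rim centres within 0.5 mm of the peg positions). Next I refine the spindle socket from two opposite yaws.

```bash
python3 - <<'E'
from h import *
np.set_printoptions(precision=4,suppress=True)
E=[]
for n,xy,yaw in (("s1",(.596,-.035),3.38),("s2",(.55,.012),1.57),("s3",(.596,.055),.85)):
    try: c,im=shot(n,[*xy,.27],yaw)
    except r.Unreachable: print(n,"unreach"); continue
    u=proj(c,[.5956,.0122,.146]); x,y=np.round(u).astype(int); w=24
    g=cv2.cvtColor(im,cv2.COLOR_RGB2GRAY)[y-w:y+w+1,x-w:x+w+1]
    t=(float(np.percentile(g,1))+float(np.percentile(g,75)))/2
    k,l,st,ce=cv2.connectedComponentsWithStats((g<t).astype(np.uint8))
    for i in range(1,k):
        if st[i,4]>60: print(n,u,st[i],ce[i]+[x-w,y-w],onz(c,ce[i]+[x-w,y-w],.146), "bbox c",onz(c,(x-w+st[i,0]+st[i,2]/2-.5,y-w+st[i,1]+st[i,3]/2-.5),.146))
    # head rim by brightness
    G=cv2.cvtColor(im,cv2.COLOR_RGB2GRAY)
print(r.read_time_s())
E
```

```text
s1 [263.4232 249.9774] [ 13  15  26  21 378] [264.6058 251.6058] [0.5943 0.0134 0.146 ] bbox c [0.5945 0.0129 0.146 ]
s2 [275.0334 252.4982] [ 11  14  26  21 379] [274.5515 252.7467] [0.5958 0.0118 0.146 ] bbox c [0.5951 0.0118 0.146 ]
s3 [236.0426 233.178 ] [ 10  13  26  23 370] [233.9027 234.373 ] [0.5952 0.0101 0.146 ] bbox c [0.5946 0.0114 0.146 ]
87.2167
```

```bash
python3 - <<'E'
from h import *
np.set_printoptions(precision=4,suppress=True)
S=np.array([.5949,.0120]); yaw=CT+np.pi; G=.125
p=r.read_eef_pos(); r.move_straight([p[0],p[1],.28],rate=.3)
r.move_gripper(.06,40); r.reach([*CC,.26],down(yaw)); r.move_straight([*CC,.18],rate=.2)
print(r.move_straight([*CC,G],rate=.08,f_stop=6),r.read_eef_pos())
r.move_gripper(0.,110); r.dwell(.2); print("open",r.read_opening(),r.read_wrist_force()); p=r.read_eef_pos()
off=p[2]-.045; f0=r.read_wrist_force()
r.move_straight([p[0],p[1],p[2]+.05],rate=.05); print(r.read_eef_pos(),r.read_wrist_force(),r.read_opening())
r.move_straight([p[0],p[1],.30],rate=.12)
r.move_straight([*S,.30],rate=.15); r.dwell(.3)
print(r.read_eef_pos(),r.read_wrist_force(),r.read_opening(),"off",off,r.read_time_s())
sc=r.read_camera("scene"); sd=r.read_camera("side")
tile([(sc,150,110,200,200,2),(sd,200,90,200,200,2)],"pics/f1c.png")
E
```

```text
False [0.4801 0.3335 0.1255]
open 0.023022855504406057 [-0.2359  1.1544  5.0026]
[0.4799 0.3336 0.1752] [-0.1394 -0.4088 -7.5167] 0.022910953646642813
[0.5949 0.0121 0.3   ] [ 0.0567  0.1387 -6.9747] 0.02286772448533639 off 0.08075611020600577 96.65
```

View pics/f1c.png

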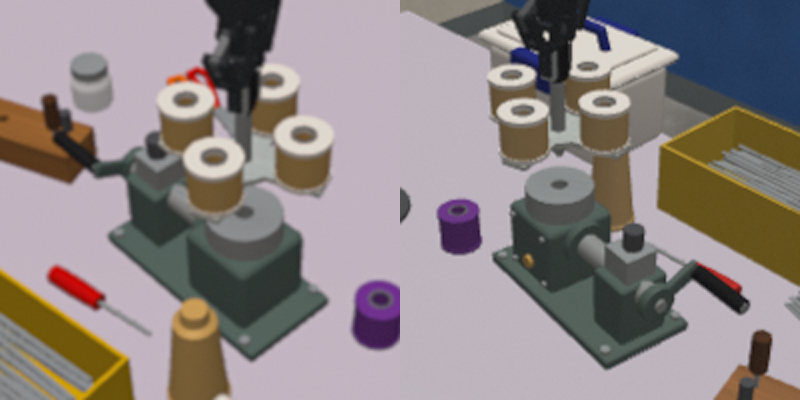

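The loaded carrier hangs level over the spindle and the pin is flush on the boss. Now I lower it.

```bash
python3 - <<'E'
from h import *
np.set_printoptions(precision=4,suppress=True)
S=np.array([.5949,.0120]); zs=.146+.0808
r.move_straight([*S,zs+.034],rate=.08); f0=r.read_wrist_force()
for d in [(0,0),(.001,0),(-.001,0),(0,.001),(0,-.001),(.002,0),(-.002,0),(0,.002),(0,-.002)]:
    q=S+d; r.move_straight([*q,max(r.read_eef_pos()[2]+.002,zs+.002)],rate=.05)
    hit=r.move_straight([*q,zs-.003],rate=.03,f_stop=10); p=r.read_eef_pos()
    print(d,hit,p,"want",zs,r.read_wrist_force()-f0)
    if p[2]<zs+.004: break
print(r.read_time_s())
E
```

```text
(0, 0) True [0.5948 0.012  0.2267] want 0.2268 [ 0.4964  0.3707 11.5674]
98.8
```

```bash
python3 - <<'E'
from h import *
np.set_printoptions(precision=4,suppress=True)
r.move_gripper(.055,40); p=r.read_eef_pos(); r.move_straight([p[0],p[1],.33],rate=.1)
r.reach([.49,.10,.40],down(2.6)); r.move_gripper(.083); c,im=shot("z1")
S=spools(c,im,.210)
for s in S: print(s, "from spindle",np.linalg.norm(s[0][:2]-[.5949,.012]))
c2,im2=shot("z2",[.50,-.19,.36],.9)
for s in spools(c2,im2,.210): print("z2",s, np.linalg.norm(s[0][:2]-[.5949,.012]))
m=(im2.max(2)<80).astype(np.uint8); u=proj(c2,[*boss,.163]); print("pin pred",u)
for cn in cv2.findContours(m,0,2)[0]:
    b=cv2.boundingRect(cn)
    if cv2.contourArea(cn)>150 and abs(b[0]+b[2]/2-u[0])<25 and abs(b[1]+b[3]/2-u[1])<25: print(b)
d=r.camera_info("scene"); im=r.read_camera("scene"); print("scene",[ (s[1],s[2]) for s in spools(d,im,.21)])
print(r.read_time_s(),r.read_wrist_force())
E
```

```text
(array([0.6602, 0.0272, 0.21  ]), array([ 92. , 205.5]), 0.0655) from spindle 0.06702552574313908
(array([0.5777, 0.0764, 0.21  ]), array([187.9, 205.1]), 0.0601) from spindle 0.06661609075811668
(array([0.3621, 0.161 , 0.21  ]), array([421. , 166.8]), 0.039) from spindle 0.2763660910951395
(array([ 0.5267, -0.0041,  0.21  ]), array([182.5, 105.9]), 0.0664) from spindle 0.07008302662045804
(array([ 0.6098, -0.0549,  0.21  ]), array([ 76.3, 105.1]), 0.0724) from spindle 0.06854183349374034
pin pred [360.4651 204.0711]
(343, 189, 28, 30)
scene [(array([586.1,  26.2]), 0.3875)]
103.4583 [ 0.5327 -0.4622  0.0532]
```

```bash
python3 -c "
from rig import r
print(r.finish_job())"
```

```text
the job is handed in; nothing more can be done
None
```

The job is done and handed in, with the clock at about 103 s (limit 210 s). The hand-in gives no verdict.

**What I did**
- **Locking:** I moved the pin from the wooden block to the boss and turned the crank over the top until the shaft locked. The pin had dropped, so I pressed it home. The first press stopped early. A second press met a hard stop at z ≈ 0.164 m, where 0.163 m means fully home.
- **Loading:** I put all four beige spools on their own pegs. One had been knocked about 3 cm aside, so I measured it again before picking it up. I left the purple look-alikes, the tape case and the cone alone.
- **Seating:** I carried the loaded carrier by its handle to the spindle. It went down first time and stopped at the expected seated height to within 0.1 mm.

**Last checks**
- The four spool rims lie 67–70 mm from the spindle axis (nominal 68 mm), at the height for a seated carrier.
- The pin head shows within about 4 pixels of where it should be when home.
- These final checks were numeric, because I had used all 16 picture views. The last picture I viewed was taken just before lowering the carrier.

**What failed or disagreed**
- One spool was missed at first because the brightness threshold was too strict. I loosened it.
- The final scene-camera check for spools found nothing usable, since the mask doesn't suit that view, so I relied on the wrist camera.

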